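# Tilt the stain bottle three clicks and hold

### The arm

A 7-joint arm with a two-finger parallel gripper is mounted at the origin on the work surface; the furniture and walls round the work are solid. World frame = base frame: x ahead of the robot, y to its left, z up, the work surface at z = 0. Lengths are in m, angles in rad, forces in N, time in s.
With the tool pointing down it reaches from about 0.425 to 0.925 m from the base axis. Payload 6.8 kg.
Tool frame: the origin (TCP) lies at the very end of the fingers, on their centre line; the grasp point (between the pads) lies 19 mm behind it; z points along the fingers, y is the line along which they close (so a half turn about z gives the same grasp; the last joint's range is limited). The gripper opens to 85 mm and grips with 20 to 120 N. Pads are 22 mm wide; open, the fingers measure 114 mm over their backs; the gripper's body (76 mm by 85 mm) begins 54 mm behind the grasp point. The pads swing forward as they close: fully open they stand 13 mm farther back than shut.
Start: joints at [-1.321, 0.477, 0.022, 1.555, -0.011, 1.109, -0.083], TCP at [0.236, 0.632, 0.231] pointing down, gripper open.
Joint ranges: [-2.96, 2.96], [-0.34, 2.1], [-1.41, 1.46], [0.24, 2.44], [-1.37, 4.51], [0.17, 1.92], [-2.96, 2.96]. Speed limits (rad/s): [2.39, 2.39, 3.14, 3.14, 3.14, 3.14, 3.14].

### API

Orientations are given as a rotation vector (axis times angle).
In Python, from station import ctrl gives the robot as it stands. The module is installed in compiled form; this text tells all that it offers.
- The arm moves only by the tool step_arm, never from a script. Its argument "motion" is a list of rows, each a list of 7 numbers: the shift along the tool's x, y, z in cm, then the turn, a rotation vector about the tool's x, y, z in rad, then the opening, from -1 (shut) to 1 (fully open). A call has exactly 8 rows; each row shifts and turns the commanded pose from where the row before left it, along the tool's axes as they then stand; what a row does not reach is not made up. A row lasts 1/10 s, in which the tool goes at most 50 mm and 8.59 degrees, less where a joint would pass 70% of its speed; a pose out of reach is approached as far as the arm can. A call with a gripper value outside its range is refused whole. The fingers move at their own pace and stop on an object; "grip_force" is the grip in N (left out, the last holds). Time passes only in rows, so rows that do not move let the fingers close, or fill a call up. It gives the time, the measured TCP pose, the force, the opening and the grip force at its end, in the units of the state.
- ctrl.state(): the state, without advancing time (a new reading comes with each control period).
- ctrl.get_image(name): name is "side" or "top" or "wrist"; returns a dict with "img" (480x640x3 uint8, red, green, blue), "depth" (480x640 float32, m along the optical axis (not along the pixel's ray), 0 where there is no reading), "K" (3x3 intrinsics, pixels), "xyz" and "attitude" of the camera in the world. Camera axes: x right, y up, looking along -z (the intrinsics and any distortion apply to the point x, -y, -z); pixel columns grow to the right and rows downward; lengths in m; the calibration is good to about 2 mm. A picture is of the moment at which its call begins.
- ctrl.job_done(): hands the job in; it is judged then, once.
The state is a dict: "t": time; "qpos": joint angles; "dq": joint speeds; "tau": joint torques, N m; "tool_pos": TCP position; "ee_rot": TCP orientation; "force": force on the tool from outside, world axes, zero at the start; "wrist_torque": the same for the moment, N m; "gripper_width": finger opening in m; "gripper_force": force on a finger pad.
Only numpy, scipy, OpenCV 4.12 (cv2) and the standard library are available. Lean on these libraries where they do the work, as an engineer would, in place of code of your own. Each camera call takes 0.05 s, during which the arm holds its last target. There are 200 camera calls.

### The job

Lay the upright purple dropper bottle on its side in the two-rod cradle of the tilt rest, its foot towards the heel plate and its white nozzle pointing away from the red lever pad, and let go of it. Then press the red pad down with the fingers exactly three clicks of the ratchet, no further (the rest springs back when released), and finish while still holding the pad down with the pawl in its third notch from rest, the bottle lying in the cradle. Put the bottle down gently, and leave the brown bottle and the specimen cup alone.

Things in the scene. Friction and masses are not known exactly. Their poses are not given: they have to be found in the camera images.
- stain_a: Purple dropper bottle with white cap and nozzle, 80 g, round body 33 mm in diameter and 66 mm tall, neck 20.6 mm in diameter up to 82 mm, nozzle 15 mm in diameter up to 98 mm. Stands upright at first. Origin at the centre of its foot, z axis along the bottle to the nozzle.
- stain_nozzle (a point): Tip of the purple bottle's nozzle, on its axis, 98 mm from the foot.
- iodine: Brown dropper bottle with black cap, 38 mm in diameter, 107 mm tall; a bystander that may stand in either of the two bottle places. Origin at the centre of its foot.
- cup_1: White specimen cup with red lid, 57 mm in diameter, 60 mm tall; bystander. Origin at the centre of its foot.
- stand: Fixed stand of the tilt rest: grey base plate 96 (x) by 150 (y) by 8 mm, y = -100 to +50 mm, two aluminium cheeks, 70 mm over the pivot ends, 99 mm high, y = -18 to +18 mm. Origin on the bench under the pivot, which is 85 mm up and parallel to its x axis. The lever with the red pad points to its +y, the cradle to its -y.
- lever_pad (a point): Centre of the top of the red press pad, 34 (x) by 40 mm (y), at the lever's end: at rest 105 mm from the pivot towards the stand's +y and 8 mm above it (93 mm above the bench). It turns down with the rocker when pressed; its axes are the rocker's, equal to the stand's at rest.
- cradle_foot (a point): Place for the middle of the lying bottle's foot: on the heel plate's -y face, 16 mm from the pivot, 106 mm above the bench at rest. The bottle lies from it along this frame's -y (rocker axes) on two 8 mm rubber-covered rods, 22 mm apart, 96 mm long, tops 13 mm below its axis. Heel plate 34 mm wide, 9 mm higher than the axis. Beside and below the rods it is free down to the base plate.
- rocker (a joint): Turn of cradle and lever together about the pivot, rad: 0 at rest on the stop, growing as the red pad goes down. A click is 0.165 rad, so the third click is at 0.495; the far stop is at 0.76. A spring (0.36 N m at rest, 0.51 at the third click) brings it back when let go. The force at the pad swings between about 1 and 9 N, up and down once a click.
Things that resemble listed ones, but are neither listed nor needed, are in the scene too. Leave any yellow look-alike of the stain_a alone.

How it is judged:
By the outcome, as a careful person would: the job done as asked, in the order asked, and still so for the second after the job is handed in, while the arm keeps its last pose, push and grip.
It also fails if it takes over 64 s, if anything falls off the work surface, if the arm or the gripper's body presses on something with over 40 N, if the wrist force passes 120 N, or if a joint passes its speed limit or range.

## Working session

There is one attempt and no reset: what is moved stays moved. The work goes in short steps, Python scripts to look and compute and a tool call to move; the robot and the scene stay as the last step left them, time stands still between calls to the robot, and variables do not carry over. Pictures are saved under pics/ and viewed, at most 10 in all, crops included, and the job is handed in when it is done.

Besides the shell and the picture viewer there is one more tool, called after ">>>" by a JSON object that holds its "op" and its "data", one argument or row to a line. step_arm: Moves the arm, as the interface text tells. Its arguments: {"type":"object","properties":{"motion":{"type":"array","items":{"type":"array","items":{"type":"number"}}},"grip_force":{"type":"number"}},"required":["motion"]}

```bash
mkdir -p pics; cat > h.py <<'E'
import numpy as np, cv2
from station import ctrl
from scipy.spatial.transform import Rotation as R
def grab(n,save=None):
    d=ctrl.get_image(n)
    a=np.array(d["attitude"],float)
    d["R"]=a if a.shape==(3,3) else (R.from_rotvec(a).as_matrix() if a.size==3 else R.from_quat(a).as_matrix())
    if save: cv2.imwrite(save,d["img"][:,:,::-1])
    return d
def cloud(d):
    z=d["depth"]; K=d["K"]; v,u=np.mgrid[:480,:640]
    P=np.stack([(u-K[0,2])/K[0,0]*z,-(v-K[1,2])/K[1,1]*z,-z],-1)
    return P@d["R"].T+np.array(d["xyz"])
E
python3 - <<'E'
from h import *
s=ctrl.state()
print({k:np.round(v,3) for k,v in s.items()})
ims=[]
for n in("side","top","wrist"):
    d=grab(n,f"pics/{n}0.png"); print(n,d["K"].tolist(),d["xyz"],d["attitude"],d.keys()); np.savez(f"{n}0.npz",P=cloud(d),img=d["img"],z=d["depth"])
E
```

```text
{'t': np.float64(0.0), 'qpos': array([-1.321,  0.478,  0.022,  1.556, -0.011,  1.109, -0.083]), 'dq': array([-0.001,  0.001,  0.   ,  0.   ,  0.002, -0.002,  0.   ]), 'tau': array([ 0.0000e+00, -5.9646e+01,  1.6080e+00, -2.8120e+01,  1.2000e-02,
        9.0000e-03, -0.0000e+00]), 'tool_pos': array([0.236, 0.632, 0.23 ]), 'ee_rot': array([-5.590e-01, -3.091e+00,  3.000e-03]), 'force': array([ 0.003, -0.372, -0.626]), 'wrist_torque': array([-0.025,  0.027, -0.015]), 'gripper_force': np.float64(0.0), 'gripper_width': np.float64(0.086)}
side [[548.491718632723, 0.0, 316.3074369656993], [0.0, 548.491718632723, 247.74790930887863], [0.0, 0.0, 1.0]] [0.48622538 1.04033745 0.62010744] [ 0.05808803 -1.59058869 -2.66298471] dict_keys(['img', 'depth', 'K', 'xyz', 'attitude', 'R'])
top [[506.0222308836547, 0.0, 315.6856960113335], [0.0, 506.0222308836547, 244.5155314650917], [0.0, 0.0, 1.0]] [0.32125691 0.05646766 1.0800123 ] [ 0.17199689 -0.1841566  -1.63134658] dict_keys(['img', 'depth', 'K', 'xyz', 'attitude', 'R'])
wrist [[424.9272492242225, 0.0, 317.8814812417298], [0.0, 424.9272492242225, 241.86280280655149], [0.0, 0.0, 1.0]] [0.17366295 0.65619262 0.37212858] [-0.23439274 -0.15943257  1.20677328] dict_keys(['img', 'depth', 'K', 'xyz', 'attitude', 'R'])
```

View pics/top0.png

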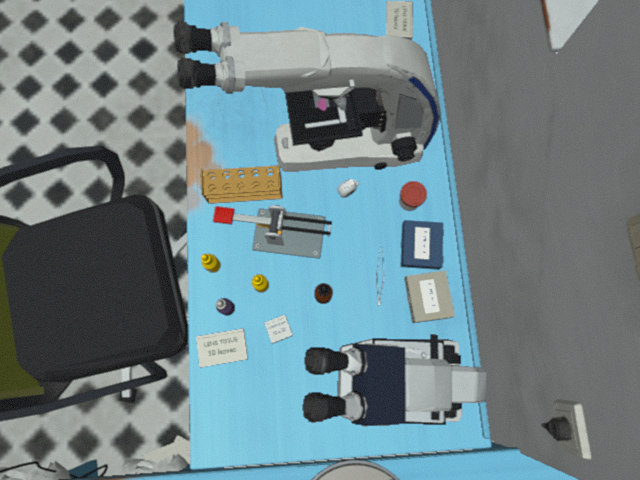

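View pics/side0.png

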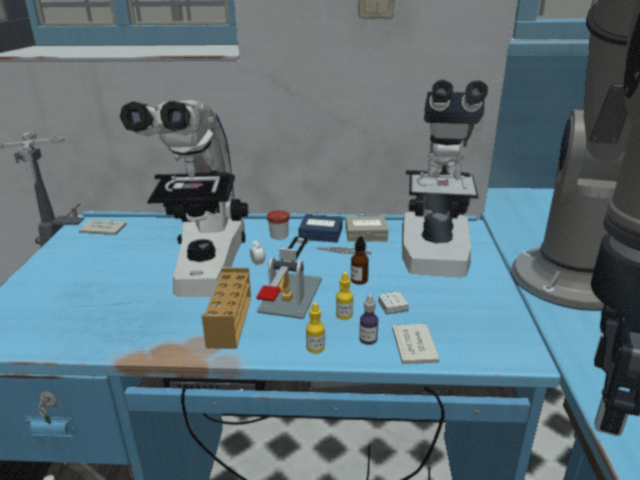

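Candidates:
- Purple bottle with a pale cap: top (225,306), side (369,320).
- Two yellow look-alikes: top (209,262) and (260,283), side (316,330) and (345,297).
- Brown bottle: top (323,293).

Only the first is purple with a white nozzle. The stand is at top (288,230), with its red pad at (223,215). I'll measure these and confirm the choice in a crop.

```bash
python3 - <<'E'
from h import *
for n in("top","side"):
    f=np.load(f"{n}0.npz");P=f["P"];img=f["img"];hsv=cv2.cvtColor(img,cv2.COLOR_RGB2HSV)
    h,s,v=[hsv[...,i].astype(int) for i in range(3)]
    Z=P[...,2]; ok=(f["z"]>0)
    yy,xx=np.mgrid[:480,:640]
    def roi(b): return (xx>=b[0])&(xx<b[2])&(yy>=b[1])&(yy<b[3])
    R_={"top":dict(purple=(210,292,240,320),pad=(210,203,240,228),y1=(198,250,222,275),y2=(248,270,272,295),brown=(310,280,336,306),stand=(245,200,335,260),cup=(395,175,430,213)),
     "side":dict(purple=(355,290,383,346),pad=(253,280,285,304),y1=(303,300,328,355),y2=(333,270,357,322),brown=(348,235,372,287),stand=(255,235,325,318))}[n]
    for k,b in R_.items():
        m=roi(b)&ok&(Z>(0.03 if n=="side" else .02))&(Z<.3)
        if k=="pad": m&=(s>150)&((h<8)|(h>172))
        Q=P[m]; 
        print(n,k,len(Q),Q.min(0).round(3),Q.max(0).round(3),np.median(Q,0).round(3))
    print("bench z",np.median(Z[300:310,270:280]))
f=np.load("top0.npz");img=f["img"]
a=cv2.resize(img[190:325,190:345],None,fx=4,fy=4,interpolation=2)[:540,:620]
f=np.load("side0.npz");b=cv2.resize(f["img"][285:350,350:390],(180,292))
c=np.zeros((540,800,3),np.uint8);c[:540,:620]=a;c[:292,620:]=b
cv2.imwrite("pics/crop1.png",c[:,:,::-1])
E
```

```text
top purple 241 [0.426 0.22  0.021] [0.458 0.252 0.1  ] [0.439 0.232 0.054]
top pad 259 [0.604 0.204 0.088] [0.639 0.243 0.098] [0.62  0.224 0.094]
top y1 256 [0.52  0.249 0.02 ] [0.552 0.281 0.1  ] [0.532 0.26  0.054]
top y2 230 [0.47  0.146 0.02 ] [0.502 0.179 0.1  ] [0.482 0.159 0.054]
top brown 301 [0.437 0.014 0.02 ] [0.474 0.051 0.111] [0.451 0.033 0.061]
top stand 1174 [0.565 0.007 0.02 ] [0.635 0.181 0.12 ] [0.597 0.116 0.091]
top cup 609 [ 0.624 -0.201  0.02 ] [ 0.68  -0.145  0.066] [ 0.648 -0.171  0.059]
bench z 0.0009305666146135483
side purple 492 [0.426 0.232 0.03 ] [0.458 0.257 0.099] [0.442 0.247 0.054]
side pad 230 [0.602 0.21  0.088] [0.637 0.249 0.096] [0.62  0.234 0.093]
side y1 512 [0.52  0.262 0.03 ] [0.552 0.286 0.099] [0.536 0.274 0.054]
side y2 443 [0.462 0.044 0.03 ] [0.502 0.183 0.098] [0.485 0.172 0.053]
side brown 502 [0.437 0.026 0.03 ] [0.48  0.173 0.107] [0.456 0.044 0.06 ]
side stand 1822 [ 0.527 -0.048  0.03 ] [0.689 0.278 0.117] [0.602 0.133 0.089]
bench z 0.008505675067881135
```

View pics/crop1.png

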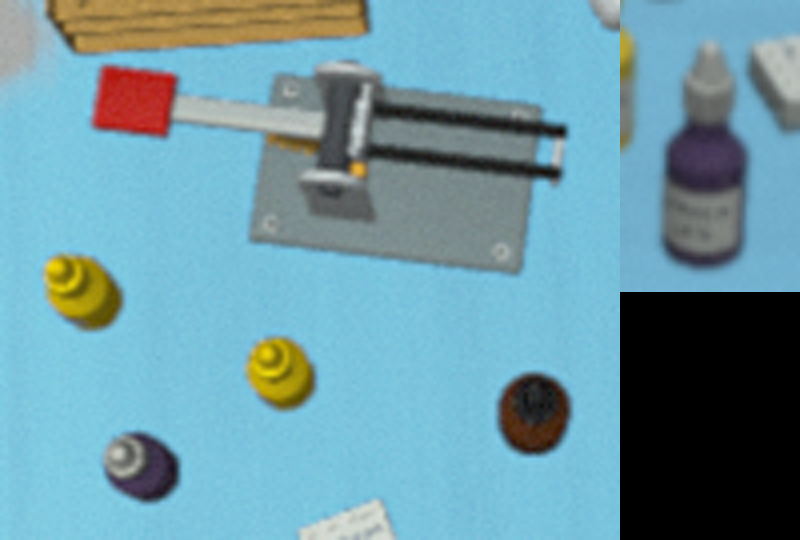

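Confirmed: the purple bottle with the white cap is in the lower left of the crop and in the inset. Next I'll fit the stand's axis from the black rods and the pad, and refine the bottle's centre.

```bash
cat >> h.py <<'E'
np.set_printoptions(suppress=True,precision=4)
def frame(zdir,ydir):
    z=np.array(zdir,float);z/=np.linalg.norm(z);y=np.array(ydir,float);y-=y@z*z;y/=np.linalg.norm(y)
    return np.stack([np.cross(y,z),y,z],1)
def go(p,Rt,s=None):
    "tool-frame shift (cm) and turn to the target pose, as one delta from measured pose"
    s=s or ctrl.state(); R0=R.from_rotvec(s["ee_rot"]).as_matrix()
    rv=R.from_matrix(R0.T@Rt).as_rotvec()
    d=R0.T@(np.array(p)-s["tool_pos"])*100; print("shift(cm)",d,"turn",rv,np.linalg.norm(rv),"| shift in target axes",Rt.T@(np.array(p)-s["tool_pos"])*100)
E
python3 - <<'E'
from h import *
for n in("top","side"):
    f=np.load(f"{n}0.npz");P=f["P"];img=f["img"].astype(int);v=img.max(-1);ok=f["z"]>0
    Z=P[...,2];hsv=cv2.cvtColor(f["img"],cv2.COLOR_RGB2HSV).astype(int)
    red=ok&(Z>.08)&(Z<.105)&(hsv[...,1]>150)&((hsv[...,0]<8)|(hsv[...,0]>172))&(P[...,1]>.19)&(P[...,1]<.27)&(abs(P[...,0]-.62)<.05)
    if n=="side": red&=(Z>.0905)
    b=cv2.minAreaRect((P[red][:,:2]*1000).astype(np.float32));print(n,"pad",b,np.median(Z[red]))
    rod=ok&(Z>.075)&(Z<.11)&(v<75)&(P[...,1]>-.02)&(P[...,1]<.085)&(abs(P[...,0]-.6)<.04)
    Q=P[rod];print("rods",len(Q),Q.min(0),Q.max(0),np.median(Q[:,2]))
    if len(Q)>20:
        print(" rect",cv2.minAreaRect((Q[:,:2]*1000).astype(np.float32)))
        l=cv2.fitLine((Q[:,:2]*1000).astype(np.float32),2,0,.1,.1).ravel();print(" line",l,np.degrees(np.arctan2(l[1],l[0])))
    base=ok&(Z>.004)&(Z<.013)&(hsv[...,1]<60)&(abs(P[...,0]-.6)<.075)&(P[...,1]>-.02)&(P[...,1]<.19)
    print("base",base.sum(),cv2.minAreaRect((P[base][:,:2]*1000).astype(np.float32)))
    c=ok&(Z>.02)&(np.hypot(P[...,0]-.442,P[...,1]-.238)<.03)&(Z<.06)
    Q=P[c];A=np.c_[2*Q[:,:2],np.ones(len(Q))];s=np.linalg.lstsq(A,(Q[:,:2]**2).sum(1),rcond=None)[0]
    print("bottle circle",s[:2],np.sqrt(s[2]+s[:2]@s[:2]))
    nz=ok&(Z>.085)&(np.hypot(P[...,0]-.442,P[...,1]-.238)<.03);print("nozzle",np.mean(P[nz],0))
s=ctrl.state();print(R.from_rotvec(s["ee_rot"]).as_matrix())
E
```

```text
top pad ((620.6415405273438, 224.0410919189453), (36.67620086669922, 30.08933448791504), 76.29486846923828) 0.09359437059822928
rods 214 [0.5667 0.0091 0.0866] [0.6072 0.0847 0.0974] 0.09283959904008293
 rect ((586.6835327148438, 47.899532318115234), (76.24555206298828, 29.316783905029297), 78.39131164550781)
 line [  0.2242   0.9745 586.7501  48.7112] 77.04526
base 1776 ((595.9761962890625, 97.37567138671875), (147.70167541503906, 93.71647644042969), 79.06523895263672)
bottle circle [0.4421 0.2359] 0.013454603185754085
nozzle [0.4419 0.2351 0.0921]
side pad ((619.570556640625, 228.46502685546875), (39.74919891357422, 31.492313385009766), 81.38822174072266) 0.09326906215712327
rods 71 [0.5663 0.0108 0.0884] [0.5999 0.0845 0.095 ] 0.09234347053184466
 rect ((583.6233520507812, 45.749534606933594), (75.23283386230469, 25.81998062133789), 78.32808685302734)
 line [  0.0979   0.9952 580.9509  43.8836] 84.383575
base 1189 ((596.397216796875, 102.09564208984375), (149.98263549804688, 94.33419036865234), 78.91525268554688)
bottle circle [0.4422 0.2421] 0.012374275758064964
nozzle [0.442  0.2417 0.0912]
[[-0.9367  0.3502 -0.0004]
 [ 0.3502  0.9367 -0.0014]
 [-0.0001 -0.0015 -1.    ]]
```

Measured in metres:
- **Stand:** +y azimuth is 79°, origin (0.601, 0.124), pad about (0.621, 0.226, 0.0935). These agree with the sizes given.
- **Bottle:** (0.442, 0.239).

Plan: grip the bottle with the tool tilted 45° (coming from the +y side), pitch it 90° about the stand's x axis so the nozzle points along the stand's -y, then lower it in.

```bash
cat >> h.py <<'E'
f=np.array([np.cos(np.radians(79)),np.sin(np.radians(79)),0]);sx=np.array([f[1],-f[0],0]);up=np.array([0,0,1.])
O=np.array([.6008,.124,0])
c=.70711
RA=frame(-c*f-c*up,sx); RB=frame(c*f-c*up,sx); RD=frame(-up,sx)
E
python3 - <<'E'
from h import *
g=np.array([.442,.239,.044]); z=RA[:,2]
print(RA); go(g+.021*z-.12*z,RA)
E
```

```text
[[ 0.1349  0.9816 -0.1349]
 [ 0.6941 -0.1908 -0.6941]
 [-0.7071  0.     -0.7071]]
shift(cm) [-31.8715 -22.6638  11.6881] turn [ 0.5485 -0.6482  1.3274] 1.5757897500164029 | shift in target axes [-11.3     27.692   27.7762]
```

>>> {"op": "step_arm", "data": {
  "motion": [
    [0,0,0,0.05,-0.059,0.1207,1],
    [0,0,0,0.05,-0.059,0.1207,1],
    [0,0,0,0.05,-0.059,0.1207,1],
    [0,0,0,0.05,-0.059,0.1207,1],
    [0,0,0,0.05,-0.059,0.1207,1],
    [0,0,0,0.05,-0.059,0.1207,1],
    [0,0,0,0.05,-0.059,0.1207,1],
    [0,0,0,0.05,-0.059,0.1207,1]
  ]
}}

```text
t: 0.95
tool_pos: [0.2354, 0.6326, 0.2309]
ee_rot: [1.689, 2.094, -0.639]
force: [-0.5, 0.1, 0.1]
gripper_width: 0.0855
gripper_force: 0.0
```

>>> {"op": "step_arm", "data": {
  "motion": [
    [0,0,0,0.05,-0.059,0.1207,1],
    [0,0,0,0.05,-0.059,0.1207,1],
    [0,0,0,0.05,-0.059,0.1207,1],
    [-2,4,2,0,0,0,1],
    [-2,4,2,0,0,0,1],
    [-2,4,2,0,0,0,1],
    [-2,4,2,0,0,0,1],
    [0,0,0,0,0,0,1]
  ]
}}

```text
t: 1.75
tool_pos: [0.3713, 0.4819, 0.238]
ee_rot: [2.039, 1.665, -0.654]
force: [-0.1, -0.9, 0.2]
gripper_width: 0.0855
gripper_force: 0.0
```

```bash
python3 - <<'E'
from h import *
g=np.array([.442,.239,.044]); z=RA[:,2]
s=ctrl.state();print(s["t"],s["tool_pos"],s["qpos"],s["force"]); go(g+.021*z-.12*z,RA)
E
```

```text
1.75 [0.3713 0.4819 0.238 ] [-1.4688  0.7961  0.6412  1.3212 -0.1142  1.7163 -1.0395] [-0.0774 -0.9161  0.2335]
shift(cm) [-4.7001 11.1736 19.5121] turn [ 0.0238 -0.1394 -0.0195] 0.14271192466388583 | shift in target axes [-2.1837 11.5733 19.7218]
```

>>> {"op": "step_arm", "data": {
  "motion": [
    [0,0,0,0.012,-0.07,-0.01,1],
    [0,0,0,0.012,-0.07,-0.01,1],
    [-0.4,3,1.5,0,0,0,1],
    [-0.4,3,1.5,0,0,0,1],
    [-0.4,3,1.5,0,0,0,1],
    [-0.4,2.6,1.5,0,0,0,1],
    [0,0,0,0,0,0,1],
    [0,0,0,0,0,0,1]
  ]
}}

```text
t: 2.55
tool_pos: [0.4697, 0.4152, 0.2046]
ee_rot: [1.939, 1.62, -0.806]
force: [0.2, 1.1, 0.5]
gripper_width: 0.0851
gripper_force: 0.0
```

```bash
python3 - <<'E'
from h import *
g=np.array([.442,.239,.044]); z=RA[:,2]
s=ctrl.state();print(s["t"],s["tool_pos"],s["qpos"],s["force"]); go(g+.021*z-.12*z,RA)
d=grab("wrist","pics/w1.png");P=cloud(d);Z=P[...,2];print(d["xyz"])
m=(d["depth"]>0)&(np.hypot(P[...,0]-.442,P[...,1]-.239)<.035)&(Z>.02);Q=P[m]
print(m.sum(),Q.min(0),Q.max(0))
q=Q[Z[m]>.085];print("noz",len(q),q.mean(0) if len(q) else 0)
E
```

```text
2.55 [0.4697 0.4152 0.2046] [-1.301   0.9161  0.6376  1.2517 -0.0337  1.7471 -0.8786] [0.1809 1.1046 0.5406]
shift(cm) [-1.2893  0.5821 14.0576] turn [ 0.0031 -0.0022  0.0115] 0.012092104759882611 | shift in target axes [-1.2515  0.6398 14.0585]
[0.4963 0.5614 0.2579]
2151 [0.4262 0.2318 0.02  ] [0.4587 0.2561 0.0967]
noz 198 [0.4425 0.2411 0.0904]
```

View pics/w1.png

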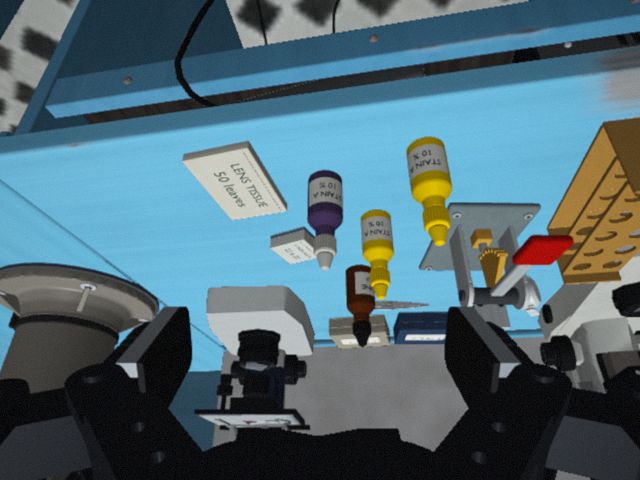

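The purple bottle is at (325,205) in the wrist view. Its remeasured centre is (0.4425, 0.2395), which agrees with the first estimate. Approaching now.

>>> {"op": "step_arm", "data": {
  "motion": [
    [-0.6,0.3,3,0,0,0.006,1],
    [-0.65,0.37,3,0,0,0.006,1],
    [0,0,3,0,0,0,1],
    [0,0,3,0,0,0,1],
    [0,0,3,0,0,0,1],
    [0,0,3,0,0,0,1],
    [0,0,0,0,0,0,1],
    [0,0,0,0,0,0,1]
  ]
}}

```text
t: 3.4
tool_pos: [0.4508, 0.2825, 0.0863]
ee_rot: [1.945, 1.61, -0.799]
force: [0.1, 0.3, -0.3]
gripper_width: 0.0854
gripper_force: 0.0
```

```bash
python3 - <<'E'
from h import *
g=np.array([.4425,.2395,.044]); z=RA[:,2]
s=ctrl.state();print(s["t"],s["tool_pos"],s["qpos"],s["force"]); go(g+.021*z,RA)
E
```

```text
3.4 [0.4508 0.2825 0.0863] [-1.2893  0.9017  0.6251  1.6372 -0.016   1.3653 -0.8821] [ 0.093   0.2821 -0.3396]
shift(cm) [-0.1323 -0.0352  8.1898] turn [ 0.0054 -0.0034  0.0019] 0.006692217409010559 | shift in target axes [-0.1041  0.0093  8.1903]
```

>>> {"op": "step_arm", "data": {
  "motion": [
    [-0.1,0,1.6,0.005,-0.003,0,1],
    [0,0,1.6,0,0,0,1],
    [0,0,1.6,0,0,0,1],
    [0,0,1.6,0,0,0,1],
    [0,0,1.2,0,0,0,1],
    [0,0,0.6,0,0,0,1],
    [0,0,0,0,0,0,1],
    [0,0,0,0,0,0,1]
  ]
}}

```text
t: 4.2
tool_pos: [0.4405, 0.224, 0.0291]
ee_rot: [1.948, 1.606, -0.806]
force: [0.3, 0.6, -0.4]
gripper_width: 0.0855
gripper_force: 0.0
```

>>> {"op": "step_arm", "data": {
  "motion": [
    [0,0,0,0,0,0,-0.4],
    [0,0,0,0,0,0,-0.6],
    [0,0,0,0,0,0,-1],
    [0,0,0,0,0,0,-1],
    [0,0,0,0,0,0,-1],
    [0,0,0,0,0,0,-1],
    [0,0,0,0,0,0,-1],
    [0,0,0,0,0,0,-1]
  ],
  "grip_force": 25
}}

```text
t: 5.0
tool_pos: [0.4402, 0.2235, 0.0291]
ee_rot: [1.948, 1.606, -0.807]
force: [-0.7, 1.4, 4.5]
gripper_width: 0.0319
gripper_force: 27.0
```

>>> {"op": "step_arm", "data": {
  "motion": [
    [-0.5,0,-0.5,0,0,0,-1],
    [-1.5,0,-1.5,0,0,0,-1],
    [-2.5,0,-2.5,0,0,0,-1],
    [-2.5,0,-2.5,0,0,0,-1],
    [-2.5,0,-2.5,0,0,0,-1],
    [-2.5,0,-2.5,0,0,0,-1],
    [-2.5,0,-2.5,0,0,0,-1],
    [-1,0,-1,0,0,0,-1]
  ]
}}

```text
t: 5.8
tool_pos: [0.4412, 0.2232, 0.2509]
ee_rot: [1.951, 1.605, -0.803]
force: [-0.3, -0.3, -0.3]
gripper_width: 0.032
gripper_force: 26.5
```

```bash
python3 - <<'E'
from h import *
s=ctrl.state();print(s["t"],s["tool_pos"],s["qpos"],s["force"],s["gripper_width"])
g=O-.063*f+.206*up
go(g+.021*RB[:,2],RB)
E
```

```text
5.8 [0.4412 0.2232 0.2509] [-1.3438  0.6368  0.7442  1.6962  0.1167  1.5355 -0.8114] [-0.3149 -0.28   -0.2582] 0.0320090071933103
shift(cm) [-3.9145 17.5582 12.3553] turn [ 0.0021  1.5675 -0.0012] 1.5674584390754436 | shift in target axes [-12.3587  17.5569  -3.9097]
```

>>> {"op": "step_arm", "data": {
  "motion": [
    [0,1.6,0,0,0.12,0,-1],
    [0,1.6,0,0,0.12,0,-1],
    [0,1.6,0,0,0.12,0,-1],
    [0,1.6,0,0,0.12,0,-1],
    [0,1.6,0,0,0.12,0,-1],
    [0,1.6,0,0,0.12,0,-1],
    [0,1.6,0,0,0.12,0,-1],
    [0,1.6,0,0,0.12,0,-1]
  ]
}}

```text
t: 6.6
tool_pos: [0.5662, 0.1984, 0.248]
ee_rot: [-2.332, -1.921, -0.209]
force: [-0.1, -0.3, -1.2]
gripper_width: 0.0315
gripper_force: 26.4
```

>>> {"op": "step_arm", "data": {
  "motion": [
    [0,1.6,0,0,0.12,0,-1],
    [0,1.6,0,0,0.12,0,-1],
    [0,1.6,0,0,0.12,0,-1],
    [0,0,0,0,0.12,0,-1],
    [0,0,0,0,0.12,0,-1],
    [0,0,0,0,0,0,-1],
    [0,0,0,0,0,0,-1],
    [0,0,0,0,0,0,-1]
  ]
}}

```text
t: 7.4
tool_pos: [0.6129, 0.1913, 0.2484]
ee_rot: [-1.954, -1.615, -0.795]
force: [-0.5, 0.1, -1.1]
gripper_width: 0.0316
gripper_force: 26.5
```

```bash
python3 - <<'E'
from h import *
s=ctrl.state();print(s["t"],s["tool_pos"],s["qpos"],s["force"],s["gripper_width"])
g=O-.063*f+.206*up
go(g+.021*RB[:,2],RB)
E
```

```text
7.4 [0.6129 0.1913 0.2484] [-0.3604  0.4114  0.3957  1.9022 -1.1312  1.0579  0.5077] [-0.5106  0.1375 -1.1442] 0.03155394860357969
shift(cm) [-12.3369   0.0662  -4.0363] turn [-0.0017  0.0125  0.0016] 0.012752147428298624 | shift in target axes [-12.2852   0.0927  -4.1905]
```

>>> {"op": "step_arm", "data": {
  "motion": [
    [-2,0,-0.7,0,0.012,0,-1],
    [-2.5,0.05,-0.8,0,0,0,-1],
    [-2.5,0.03,-0.8,0,0,0,-1],
    [-2.5,0,-0.8,0,0,0,-1],
    [-2,0,-0.7,0,0,0,-1],
    [-0.8,0,-0.3,0,0,0,-1],
    [0,0,0,0,0,0,-1],
    [0,0,0,0,0,0,-1]
  ]
}}

```text
t: 8.2
tool_pos: [0.592, 0.0776, 0.1909]
ee_rot: [-1.944, -1.607, -0.808]
force: [0.0, 0.3, -2.0]
gripper_width: 0.0319
gripper_force: 26.5
```

```bash
python3 - <<'E'
from h import *
s=ctrl.state();print(s["t"],s["tool_pos"],s["qpos"],s["force"],s["gripper_width"])
g=O-.063*f+.206*up
go(g+.021*RB[:,2],RB)
for n in("top","side"):
    d=grab(n);P=cloud(d);np.savez(n+"1.npz",P=P,img=d["img"],z=d["depth"])
    hsv=cv2.cvtColor(d["img"],cv2.COLOR_RGB2HSV).astype(int)
    Q0=(P-O); a=-(Q0@f); l=Q0@sx; h=P[...,2]
    m=(d["depth"]>0)&(abs(l)<.03)&(a>-.02)&(a<.15)&(h>.175)&(h<.235)
    for nm,mm in(("purple",m&(hsv[...,0]>115)&(hsv[...,0]<150)&(hsv[...,1]>60)),("white",m&(hsv[...,1]<50)&(hsv[...,2]>120))):
        if mm.sum()>5: print(n,nm,mm.sum(),"a",np.percentile(a[mm],[2,50,98]),"l",np.percentile(l[mm],[2,50,98]),"h",np.percentile(h[mm],[2,50,98]))
    rod=(d["depth"]>0)&(hsv[...,2]<75)&(abs(l)<.03)&(a>.03)&(a<.12)&(h>.08)&(h<.1)
    print("rods l",rod.sum(),np.percentile(l[rod],[2,50,98]) if rod.sum()>5 else "")
w=grab("wrist")["img"]; t=np.load("top1.npz")["img"][170:320,190:390];si=np.load("side1.npz")["img"][170:320,220:420]
c=np.vstack([cv2.resize(np.hstack([t,si]),(800,300)),np.hstack([cv2.resize(w,(400,300)),np.zeros((300,400,3),np.uint8)])]);cv2.imwrite("pics/m2.png",c[:,:,::-1])
E
```

```text
8.2 [0.592  0.0776 0.1909] [-0.1682  0.5022  0.4234  1.9508 -1.1468  1.1548  0.7629] [ 0.0185  0.3128 -1.9615] 0.03187470260987944
shift(cm) [-0.0469 -0.0245 -0.0778] turn [-0.0014 -0.0016  0.002 ] 0.002879278900581824 | shift in target axes [-0.0471 -0.0243 -0.0777]
top purple 207 a [0.0209 0.0632 0.0803] l [-0.0157 -0.0012  0.0162] h [0.2067 0.2171 0.2223]
top white 370 a [0.0272 0.0455 0.0854] l [-0.0213 -0.0028  0.0214] h [0.2046 0.2185 0.2247]
rods l 62 [-0.0131 -0.01    0.0122]
side purple 191 a [0.0145 0.0174 0.026 ] l [-0.0161 -0.0021  0.0116] h [0.1929 0.2067 0.2207]
side white 224 a [0.0263 0.0494 0.096 ] l [-0.0228 -0.0059  0.0217] h [0.2038 0.217  0.2242]
rods l 76 [-0.0143 -0.0111  0.011 ]
```

View pics/m2.png

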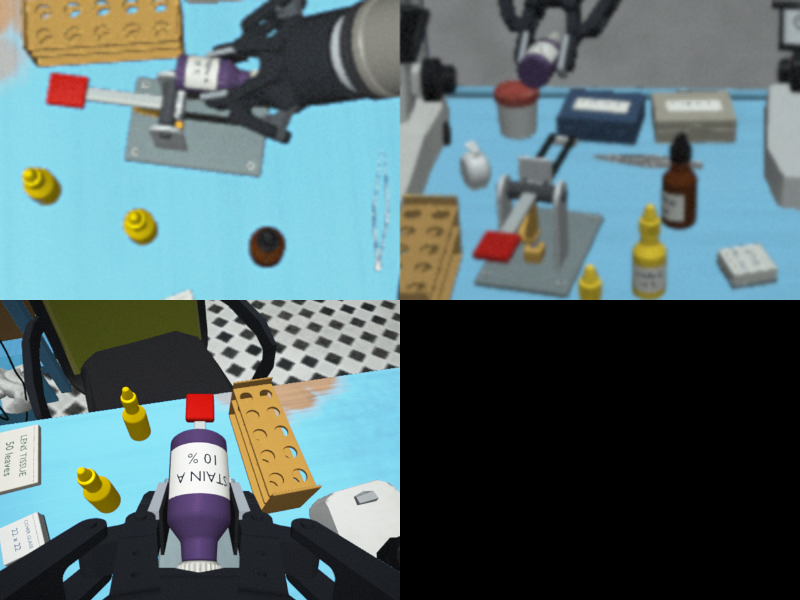

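The bottle is horizontal at h≈0.206 and laterally centred over the rods, with the nozzle pointing away from the pad (side foot at (540,68), wrist view (200,480)). I'll back off 4 mm from the heel and lower it.

>>> {"op": "step_arm", "data": {
  "motion": [
    [-0.8,0,0.3,0,0,0,-1],
    [-1.2,0,1.2,0,0,0,-1],
    [-1.3,0,1.3,0,0,0,-1],
    [-1.3,0,1.3,0,0,0,-1],
    [-1.1,0,1.1,0,0,0,-1],
    [-0.6,0,0.6,0,0,0,-1],
    [0,0,0,0,0,0,-1],
    [0,0,0,0,0,0,-1]
  ]
}}

```text
t: 9.15
tool_pos: [0.5911, 0.0723, 0.1049]
ee_rot: [-1.947, -1.604, -0.808]
force: [0.5, 0.3, -2.2]
gripper_width: 0.0317
gripper_force: 26.5
```

```bash
python3 - <<'E'
from h import *
s=ctrl.state();print(s["t"],s["tool_pos"],s["qpos"],s["force"],s["gripper_width"])
g=O-.067*f+.106*up
go(g+.021*RB[:,2],RB)
for n in("top","side"):
    d=grab(n,f"pics/{n}3.png");P=cloud(d)
    hsv=cv2.cvtColor(d["img"],cv2.COLOR_RGB2HSV).astype(int)
    Q0=(P-O); a=-(Q0@f); l=Q0@sx; h=P[...,2]
    m=(d["depth"]>0)&(abs(l)<.03)&(a>.0)&(a<.15)&(h>.085)&(h<.15)
    mm=m&(hsv[...,0]>115)&(hsv[...,0]<150)&(hsv[...,1]>60)
    print(n,mm.sum(),"a",np.percentile(a[mm],[2,50,98]),"l",np.percentile(l[mm],[2,50,98]),"h",np.percentile(h[mm],[2,50,98]))
s3=cv2.imread("pics/side3.png")[225:325,245:345];t3=cv2.imread("pics/top3.png")[190:270,205:345]
c=np.hstack([cv2.resize(s3,(400,400),interpolation=2),cv2.resize(t3,(400,229),interpolation=2).copy().__class__((400,0,3)) if 0 else cv2.copyMakeBorder(cv2.resize(t3,(400,229),interpolation=2),0,171,0,0,0)])
cv2.imwrite("pics/c3.png",c)
E
```

```text
9.15 [0.5911 0.0723 0.1049] [-0.1172  0.6407  0.3734  1.9812 -1.2527  1.0964  0.937 ] [ 0.4832  0.3328 -2.1622] 0.03174975850288653
shift(cm) [-0.9373 -0.0375  1.0026] turn [ 0.0001 -0.0012 -0.0004] 0.001278992426922479 | shift in target axes [-0.936  -0.0378  1.0038]
top 182 a [0.0256 0.0685 0.0856] l [-0.0157 -0.0013  0.0145] h [0.1181 0.131  0.1365]
side 135 a [0.0201 0.0233 0.0476] l [-0.016  -0.002   0.0134] h [0.1156 0.1247 0.1362]
```

View pics/c3.png

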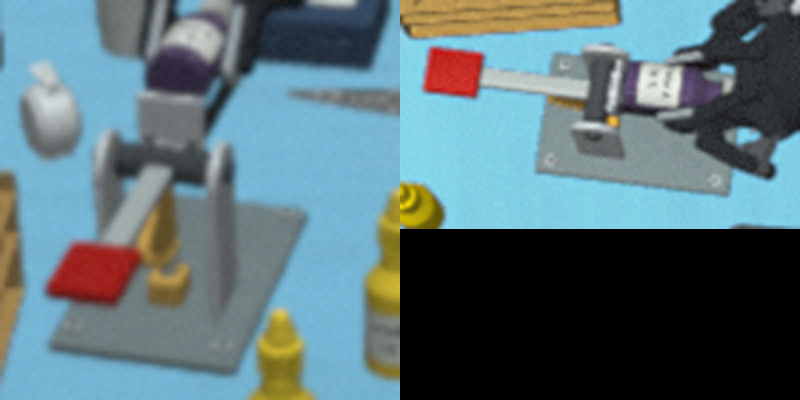

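Bottle at axis height ≈0.120, just behind the heel plate and centred on it. Lowering the last 14 mm slowly, watching force.

>>> {"op": "step_arm", "data": {
  "motion": [
    [-0.2,0,0.2,0,0,0,-1],
    [-0.2,0,0.2,0,0,0,-1],
    [-0.14,0,0.14,0,0,0,-1],
    [-0.1,0,0.1,0,0,0,-1],
    [-0.07,0,0.07,0,0,0,-1],
    [-0.07,0,0.07,0,0,0,-1],
    [0,0,0,0,0,0,-1],
    [0,0,0,0,0,0,-1]
  ]
}}

```text
t: 10.05
tool_pos: [0.5909, 0.0723, 0.0936]
ee_rot: [-1.947, -1.604, -0.807]
force: [-0.4, -0.8, -1.4]
gripper_width: 0.0316
gripper_force: 26.5
```

>>> {"op": "step_arm", "data": {
  "motion": [
    [-0.04,0,0.04,0,0,0,-1],
    [0,0,0,0,0,0,-1],
    [-0.04,0,0.04,0,0,0,-1],
    [0,0,0,0,0,0,-1],
    [-0.04,0,0.04,0,0,0,-1],
    [0,0,0,0,0,0,-1],
    [0,0,0,0,0,0,-1],
    [0,0,0,0,0,0,-1]
  ]
}}

```text
t: 10.85
tool_pos: [0.5915, 0.0723, 0.0928]
ee_rot: [-1.946, -1.604, -0.81]
force: [-0.1, -0.5, 6.4]
gripper_width: 0.0316
gripper_force: 27.0
```

>>> {"op": "step_arm", "data": {
  "motion": [
    [0.04,0,-0.04,0,0,0,-1],
    [0.07,0,0.07,0,0,0,-1],
    [0.07,0,0.07,0,0,0,-1],
    [0.07,0,0.07,0,0,0,-1],
    [0.07,0,0.07,0,0,0,-1],
    [0,0,0,0,0,0,-1],
    [0,0,0,0,0,0,-1],
    [0,0,0,0,0,0,-1]
  ]
}}

```text
t: 11.65
tool_pos: [0.5921, 0.0748, 0.0927]
ee_rot: [-1.949, -1.604, -0.808]
force: [0.5, -3.7, 6.1]
gripper_width: 0.0318
gripper_force: 27.3
```

```bash
cat > look.py <<'E'
from h import *
s=ctrl.state();print(s["t"],s["tool_pos"],s["qpos"],s["force"],s["gripper_width"])
for n in("top","side"):
    d=grab(n,f"pics/{n}4.png");P=cloud(d)
    hsv=cv2.cvtColor(d["img"],cv2.COLOR_RGB2HSV).astype(int)
    Q0=(P-O); a=-(Q0@f); l=Q0@sx; h=P[...,2]
    m=(d["depth"]>0)&(abs(l)<.03)&(a>.0)&(a<.16)&(h>.085)&(h<.18)
    mm=m&(hsv[...,0]>115)&(hsv[...,0]<150)&(hsv[...,1]>60)
    print(n,mm.sum(),"a",np.percentile(a[mm],[2,50,98]),"l",np.percentile(l[mm],[2,50,98]),"h",np.percentile(h[mm],[2,50,98]))
    hp=(d["depth"]>0)&(abs(l)<.02)&(a>0)&(a<.035)&(h>.098)&(h<.118)&(hsv[...,1]<60)
    if hp.sum()>5: print(" heel? a",hp.sum(),np.percentile(a[hp],[2,50,98]),"h",np.percentile(h[hp],[2,98]))
E
python3 look.py
```

```text
11.65 [0.5921 0.0748 0.0927] [-0.113   0.6596  0.3609  1.9836 -1.2706  1.0817  0.9571] [ 0.4673 -3.6949  6.0847] 0.03176754921401866
top 179 a [0.0228 0.0664 0.0868] l [-0.0164 -0.0004  0.0141] h [0.1077 0.1188 0.1402]
 heel? a 67 [0.0145 0.0179 0.0337] h [0.1009 0.1179]
side 53 a [0.0177 0.0227 0.1071] l [-0.0286 -0.0047  0.0152] h [0.1052 0.1197 0.1579]
 heel? a 177 [0.0108 0.0143 0.0314] h [0.0984 0.1174]
```

>>> {"op": "step_arm", "data": {
  "motion": [
    [0,0,0,0,0,0,-0.1],
    [0,0,0,0,0,0,0.1],
    [0,0,0,0,0,0,0.3],
    [0,0,0,0,0,0,0.5],
    [0,0,0,0,0,0,0.7],
    [0,0,0,0,0,0,0.7],
    [0,0,0,0,0,0,0.7],
    [0,0,0,0,0,0,0.7]
  ]
}}

```text
t: 12.55
tool_pos: [0.5916, 0.0762, 0.0924]
ee_rot: [-1.947, -1.604, -0.807]
force: [-0.1, 0.9, -0.4]
gripper_width: 0.0724
gripper_force: 0.0
```

>>> {"op": "step_arm", "data": {
  "motion": [
    [0,0,-0.5,0,0,0,0.7],
    [0,0,-1,0,0,0,0.7],
    [0,0,-2,0,0,0,0.7],
    [0,0,-3,0,0,0,0.7],
    [0,0,-3,0,0,0,0.7],
    [0,0,-3,0,0,0,0.7],
    [0,0,-2,0,0,0,0.7],
    [0,0,0,0,0,0,0.7]
  ]
}}

```text
t: 13.35
tool_pos: [0.573, -0.0279, 0.1969]
ee_rot: [-1.952, -1.605, -0.812]
force: [0.8, 0.0, -0.6]
gripper_width: 0.0726
gripper_force: 0.0
```

```bash
python3 look.py; python3 - <<'E'
from h import *
t=cv2.imread("pics/top4.png")[190:270,205:345];s=cv2.imread("pics/side4.png")[225:325,245:345]
cv2.imwrite("pics/c4.png",np.hstack([cv2.resize(s,(400,400),interpolation=2),cv2.copyMakeBorder(cv2.resize(t,(400,229),interpolation=2),0,171,0,0,0)]))
go(O+.105*f+.18*up,RD)
E
```

```text
13.35 [ 0.573  -0.0279  0.1969] [-0.0174  0.5259  0.4781  1.9097 -1.0622  1.2804  0.8477] [ 0.8159  0.0371 -0.6433] 0.07258693278354461
top 198 a [0.0224 0.066  0.0839] l [-0.0153 -0.0023  0.0123] h [0.1082 0.1182 0.1246]
 heel? a 69 [0.0021 0.0177 0.0339] h [0.0983 0.1175]
side 58 a [0.0167 0.0228 0.0667] l [-0.017  -0.0069  0.0091] h [0.0939 0.1176 0.1229]
 heel? a 173 [0.0097 0.0139 0.0308] h [0.0985 0.1173]
shift(cm) [17.0245 -0.0031 19.1565] turn [-0.0004 -0.7869 -0.0002] 0.7869170815373113 | shift in target axes [25.5861 -0.0022  1.4687]
```

View pics/c4.png

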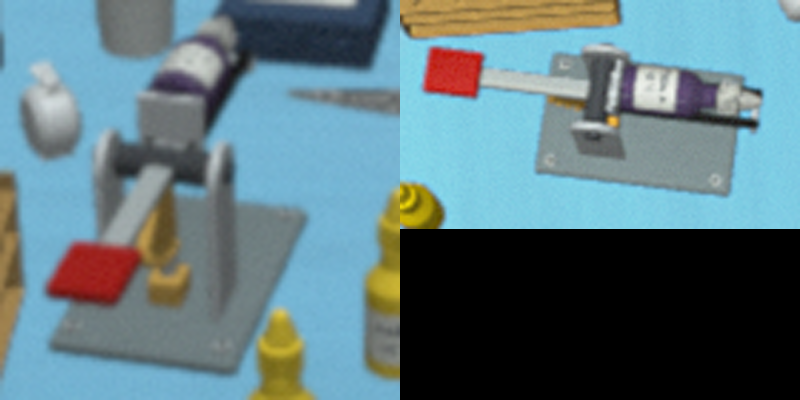

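The bottle is lying in the cradle with its foot at the heel and its nozzle pointing away from the pad: (620–740, 90) in the top crop. Before pressing, I'll check the clearance between the pad and the rack.

```bash
python3 - <<'E'
from h import *
f0=np.load("top0.npz");P=f0["P"];Q=P-O;a=Q@f;l=Q@sx;h=P[...,2]
for nm,P in(("top",P),("side",np.load("side0.npz")["P"])):
    Q=P-O;a=Q@f;l=Q@sx;h=P[...,2]
    m=(a>.04)&(a<.17)&(l>.025)&(l<.16)&(h>.02);print(nm,"rack",m.sum(),"l",np.percentile(l[m],[1,50]),"h",np.percentile(h[m],[50,99]))
    for z0 in(.03,.05,.07): 
        mm=m&(abs(h-z0)<.01); print(z0,l[mm].min() if mm.sum() else None)
E
```

```text
top rack 3534 l [0.0504 0.1147] h [0.3849 0.4256]
0.03 0.04642334953226602
0.05 0.046809543487067694
0.07 0.04700388114743668
side rack 2823 l [0.0473 0.0991] h [0.0631 0.4239]
0.03 0.045591016090932635
0.05 0.044899717819835
0.07 0.04566217791360755
```

>>> {"op": "step_arm", "data": {
  "motion": [
    [-1,0,-1,0,0,0,-1],
    [-1.5,0,-1,0,-0.1,0,-1],
    [1.5,0,0,0,-0.12,0,-1],
    [1.5,0,0,0,-0.12,0,-1],
    [1.5,0,0,0,-0.12,0,-1],
    [1.5,0,0,0,-0.12,0,-1],
    [1.5,0,0,0,-0.12,0,-1],
    [1.5,0,0,0,-0.08,0,-1]
  ],
  "grip_force": 30
}}

```text
t: 14.25
tool_pos: [0.5818, 0.0266, 0.2245]
ee_rot: [-2.42, -2.001, -0.003]
force: [-0.6, 0.6, -0.2]
gripper_width: -0.0003
gripper_force: 0.0
```

```bash
python3 - <<'E'
from h import *
s=ctrl.state();print(s["t"],s["tool_pos"],s["qpos"],s["force"],s["gripper_width"])
go(O+.105*f+.18*up,RD)
E
```

```text
14.25 [0.5818 0.0266 0.2245] [-0.7184  0.4031  0.7439  1.8274 -0.3171  1.0325 -0.038 ] [-0.644   0.5538 -0.1914] -0.00029253364081229037
shift(cm) [20.4117  0.0716  4.4962] turn [-0.0001 -0.0021  0.0033] 0.0039228413901963265 | shift in target axes [20.4215  0.0043  4.4523]
```

>>> {"op": "step_arm", "data": {
  "motion": [
    [3.2,0,0,0,-0.1,0,-1],
    [3.2,0,0,0,-0.1,0,-1],
    [3.2,0,0,0,-0.1,0,-1],
    [3.2,0,0,0,-0.1,0,-1],
    [3.2,0,0,0,-0.095,0,-1],
    [0,0,0,0,0,0,-1],
    [0,0,0,0,0,0,-1],
    [0,0,0,0,0,0,-1]
  ]
}}

```text
t: 15.05
tool_pos: [0.6112, 0.175, 0.1941]
ee_rot: [2.148, 1.767, -0.538]
force: [0.0, -0.1, 0.4]
gripper_width: 0.0002
gripper_force: 0.0
```

```bash
cat >> h.py <<'E'
t3=.495; RP=frame(-np.sin(t3)*f-np.cos(t3)*up,sx)
E
python3 - <<'E'
from h import *
s=ctrl.state();print(s["t"],s["tool_pos"],s["qpos"],s["force"],s["gripper_width"])
go(O+.103*f+.12*up-.003*sx,RP); print(RP.T@f,RP.T@up)
E
```

```text
15.05 [0.6112 0.175  0.1941] [-1.0465  0.7538  0.8011  1.5421 -0.0986  1.2911 -0.4854] [ 0.0362 -0.0705  0.4408] 0.00021977450159592742
shift(cm) [ 7.9812 -0.3525  4.1374] turn [-0.0016 -0.005  -0.0016] 0.005501189014440119 | shift in target axes [ 8.0024 -0.3463  4.0967]
[ 0.88  -0.    -0.475] [-0.475 -0.    -0.88 ]
```

>>> {"op": "step_arm", "data": {
  "motion": [
    [2,-0.1,1,0,-0.005,0,-1],
    [2,-0.1,1,0,0,0,-1],
    [2,-0.1,1,0,0,0,-1],
    [1.5,-0.05,0.7,0,0,0,-1],
    [0.5,0,0.4,0,0,0,-1],
    [0,0,0,0,0,0,-1],
    [0,0,0,0,0,0,-1],
    [0,0,0,0,0,0,-1]
  ]
}}

```text
t: 15.85
tool_pos: [0.6182, 0.227, 0.1211]
ee_rot: [2.145, 1.765, -0.539]
force: [-0.2, 0.3, 0.1]
gripper_width: 0.0001
gripper_force: 0.0
```

```bash
cat > press.py <<'E'
from h import *
s=ctrl.state();p=s["tool_pos"]-O;n=RP[:,2]*-1
Rt=R.from_rotvec(s["ee_rot"]).as_matrix()
print("t",s["t"],"a",p@f,"l",p@sx,"z",p[2],"F",s["force"],"th(third=0): n.p-.008 =",((p-[0,0,.085])@n-.008)*1000,"mm")
for n_ in("top","side"):
    d=grab(n_,f"pics/{n_}5.png");P=cloud(d);hsv=cv2.cvtColor(d["img"],cv2.COLOR_RGB2HSV).astype(int)
    Q=P-O;a=Q@f;l=Q@sx;h=P[...,2]
    # rocker angle: rods / lever bar slope, pad top plane
    red=(d["depth"]>0)&(hsv[...,1]>150)&((hsv[...,0]<8)|(hsv[...,0]>172))&(a>.07)&(a<.14)&(abs(l)<.03)&(h>.02)&(h<.12)
    lev=(d["depth"]>0)&(abs(l)<.006)&(a>.025)&(a<.08)&(h>.03)&(hsv[...,1]<70)
    b=(d["depth"]>0)&(a<-.02)&(a>-.12)&(abs(l)<.004)&(h>.1)&(h<.22)&(hsv[...,0]>115)&(hsv[...,0]<150)&(hsv[...,1]>60)
    for nm,m in(("pad",red),("lever",lev),("bottle",b)):
        if m.sum()>8:
            k=np.polyfit(a[m],h[m],1);print(" ",n_,nm,m.sum(),"slope ang",-np.arctan(k[0]),"h at",a[m].mean(),h[m].mean())
E
python3 press.py
```

```text
t 15.85 a 0.10443389260982924 l -0.0026082174497172 z 0.12113786611631905 F [-0.2481  0.3006  0.0653] th(third=0): n.p-.008 = 73.40959587771107 mm
  top pad 188 slope ang 0.011935218338892844 h at 0.09810962060478534 0.0938003335333254
  top lever 165 slope ang -0.068935677291202 h at 0.051367332513302014 0.08782412958958664
  top bottle 62 slope ang -0.10090361819658472 h at -0.06273647359001182 0.11952807659864347
  side pad 229 slope ang 0.04355236200890151 h at 0.10920965366657005 0.09275052945020552
  side lever 101 slope ang -0.00589206346004889 h at 0.05291355321649533 0.08874975144037972
  side bottle 9 slope ang 0.3956117596896915 h at -0.02128396174217215 0.12062081392186855
```

>>> {"op": "step_arm", "data": {
  "motion": [
    [0.36,0,0.66,0,0,0,-1],
    [0.36,0,0.66,0,0,0,-1],
    [0.24,0,0.44,0,0,0,-1],
    [0.11,0,0.28,0,0,0,-1],
    [0.11,0,0.28,0,0,0,-1],
    [0.11,0,0.28,0,0,0,-1],
    [0.11,0,0.28,0,0,0,-1],
    [0,0,0,0,0,0,-1]
  ]
}}

```text
t: 16.75
tool_pos: [0.6174, 0.2273, 0.0879]
ee_rot: [2.143, 1.768, -0.539]
force: [-1.2, 3.2, 3.0]
gripper_width: 0.0002
gripper_force: 1.9
```

```bash
python3 press.py
```

```text
t 16.75 a 0.10462122131097815 l -0.003386869865096006 z 0.08787290287301676 F [-1.2111  3.1926  2.9504] th(third=0): n.p-.008 = 44.22645615199081 mm
  top pad 136 slope ang -0.012090781907525478 h at 0.09417275118036285 0.08673008358155909
  top lever 159 slope ang 0.02720256455010368 h at 0.05135486407606489 0.08388874115449863
  top bottle 63 slope ang -0.031875923781896194 h at -0.059990889716354315 0.1241774147106531
  side pad 146 slope ang 0.1290770435205584 h at 0.11520500074894299 0.08418605828162708
```

>>> {"op": "step_arm", "data": {
  "motion": [
    [0.11,0,0.28,0,0,0,-1],
    [0.11,0,0.28,0,0,0,-1],
    [0.11,0,0.28,0,0,0,-1],
    [0.11,0,0.28,0,0,0,-1],
    [0.11,0,0.28,0,0,0,-1],
    [0.11,0,0.28,0,0,0,-1],
    [0.11,0,0.28,0,0,0,-1],
    [0,0,0,0,0,0,-1]
  ]
}}

```text
t: 17.65
tool_pos: [0.6169, 0.2237, 0.0667]
ee_rot: [2.143, 1.766, -0.541]
force: [2.7, 4.0, 2.5]
gripper_width: -0.0001
gripper_force: 1.9
```

```bash
python3 press.py
```

```text
t 17.65 a 0.10091289359991126 l -0.0032062216508810387 z 0.0666521950775922 F [2.6773 3.9701 2.4994] th(third=0): n.p-.008 = 23.791324255398045 mm
  top pad 122 slope ang -0.004181246528725415 h at 0.09203495705559143 0.06892595693284902
  top lever 151 slope ang 0.2515341053364944 h at 0.05203299377259246 0.07367856848215533
  top bottle 56 slope ang -0.16187715641252728 h at -0.06166290458377991 0.1368127397037438
  side pad 152 slope ang 0.27466218399819364 h at 0.11259723276752955 0.062493383759338966
  side bottle 17 slope ang -0.18758685477519887 h at -0.0558956844683123 0.13690975438532454
```

>>> {"op": "step_arm", "data": {
  "motion": [
    [0.11,0,0.28,0,0,0,-1],
    [0.11,0,0.28,0,0,0,-1],
    [0.11,0,0.28,0,0,0,-1],
    [0.11,0,0.28,0,0,0,-1],
    [0.11,0,0.28,0,0,0,-1],
    [0.11,0,0.28,0,0,0,-1],
    [0,0,0,0,0,0,-1],
    [0,0,0,0,0,0,-1]
  ]
}}

```text
t: 18.55
tool_pos: [0.6161, 0.2205, 0.0494]
ee_rot: [2.144, 1.765, -0.543]
force: [-0.1, -1.1, 4.9]
gripper_width: -0.0
gripper_force: 2.0
```

```bash
python3 press.py
```

```text
t 18.55 a 0.09766254506937891 l -0.0033489694345841254 z 0.049352535187225086 F [-0.08   -1.108   4.8643] th(third=0): n.p-.008 = 7.024146431401677 mm
  top pad 114 slope ang 0.37526562975037 h at 0.08724094685983363 0.054070475351876694
  top lever 132 slope ang 0.41801062967984426 h at 0.05107201522989361 0.06583745429268217
  top bottle 51 slope ang -0.04212423873171782 h at -0.05277416608003508 0.1446953950566572
  side pad 124 slope ang 0.41118717646666497 h at 0.10875489522819949 0.044990771368900485
  side bottle 27 slope ang -0.02687176311718426 h at -0.05032903342416414 0.14446174386864674
```

>>> {"op": "step_arm", "data": {
  "motion": [
    [0.06,0,0.19,0,0,0,-1],
    [0,0,0,0,0,0,-1],
    [0.06,0,0.19,0,0,0,-1],
    [0,0,0,0,0,0,-1],
    [0.06,0,0.19,0,0,0,-1],
    [0,0,0,0,0,0,-1],
    [0,0,0,0,0,0,-1],
    [0,0,0,0,0,0,-1]
  ]
}}

```text
t: 19.45
tool_pos: [0.6162, 0.221, 0.0434]
ee_rot: [2.144, 1.767, -0.54]
force: [-0.2, -0.8, 3.5]
gripper_width: -0.0002
gripper_force: 1.5
```

```bash
cat >> press.py <<'E'
    # lever angle from perpendicular offset: lever top and pad plane, rocker coordinates
    if n_=="side" and red.sum()>8:
        y,z=a[red],h[red]-.085; r=np.hypot(y,z); th=np.arcsin(np.clip(.008/r,-1,1))-np.arctan2(z,y); print("   th from pad pts",np.percentile(th,[10,25,50,75]))
    if lev.sum()>8:
        y,z=a[lev],h[lev]-.085; print("   lever direct angle",np.median(-np.arctan2(z,y)))
E
python3 press.py
```

```text
t 19.45 a 0.0981240415041561 l -0.0033510761546316544 z 0.043386248917110334 F [-0.2397 -0.833   3.5388] th(third=0): n.p-.008 = 1.9932266132432068 mm
  top pad 119 slope ang 0.3528143801372772 h at 0.08627371356783152 0.049904859227626705
  top lever 131 slope ang 0.46683341111016047 h at 0.05013261866180905 0.06259730217599192
  top bottle 51 slope ang 0.03730254932794555 h at -0.049314496170371445 0.14689583426262828
   lever direct angle 0.41804838157743174
  side pad 101 slope ang 0.4770133335542473 h at 0.10768349953426912 0.03983910650156292
  side bottle 28 slope ang 0.014769592900677152 h at -0.04708776967209148 0.14681937960109387
   th from pad pts [0.4486 0.4615 0.4708 0.4811]
```

>>> {"op": "step_arm", "data": {
  "motion": [
    [0.02,0,0.08,0,0,0,-1],
    [0,0,0,0,0,0,-1],
    [0.02,0,0.08,0,0,0,-1],
    [0,0,0,0,0,0,-1],
    [0,0,0,0,0,0,-1],
    [0,0,0,0,0,0,-1],
    [0,0,0,0,0,0,-1],
    [0,0,0,0,0,0,-1]
  ]
}}

```text
t: 20.35
tool_pos: [0.6161, 0.2204, 0.0418]
ee_rot: [2.144, 1.767, -0.54]
force: [-0.2, -1.7, 5.2]
gripper_width: -0.0001
gripper_force: 1.8
```

```bash
python3 press.py
```

```text
t 20.35 a 0.09755226112232329 l -0.0033593704055233115 z 0.0417969833955639 F [-0.2175 -1.6769  5.2229] th(third=0): n.p-.008 = 0.32310890371445644 mm
  top pad 118 slope ang 0.33033872537923303 h at 0.085870552858392 0.048405113680532075
  top lever 129 slope ang 0.4783097055328458 h at 0.04981174651791337 0.061669319954915376
  top bottle 57 slope ang 0.04447394503192912 h at -0.04865283677575968 0.14732052873858076
   lever direct angle 0.4357684161512781
  side pad 99 slope ang 0.017671775848087025 h at 0.10722439455563769 0.03842084696466594
  side lever 13 slope ang 0.47682416225107893 h at 0.032290374845472015 0.07133619397921726
  side bottle 28 slope ang 0.03239686646111845 h at -0.046459751286124125 0.14694107458296757
   th from pad pts [0.4654 0.4771 0.4901 0.4976]
   lever direct angle 0.4026012434660205
```

>>> {"op": "step_arm", "data": {
  "motion": [
    [0.02,0,0.08,0,0,0,-1],
    [0,0,0,0,0,0,-1],
    [0,0,0,0,0,0,-1],
    [0,0,0,0,0,0,-1],
    [0,0,0,0,0,0,-1],
    [0,0,0,0,0,0,-1],
    [0,0,0,0,0,0,-1],
    [0,0,0,0,0,0,-1]
  ]
}}

```text
t: 21.25
tool_pos: [0.6161, 0.2202, 0.041]
ee_rot: [2.144, 1.767, -0.54]
force: [-0.6, -0.2, 4.8]
gripper_width: 0.0003
gripper_force: 1.9
```

```bash
python3 press.py; python3 - <<'E'
from h import *
t=cv2.imread("pics/top5.png")[190:270,205:345];s=cv2.imread("pics/side5.png")[210:330,225:345]
cv2.imwrite("pics/c5.png",np.hstack([cv2.resize(s,(400,400),interpolation=2),cv2.copyMakeBorder(cv2.resize(t,(400,229),interpolation=2),0,171,0,0,0)]))
E
```

```text
t 21.25 a 0.0973877772372922 l -0.0033277765089899532 z 0.041014688380680536 F [-0.6144 -0.1824  4.7833] th(third=0): n.p-.008 = -0.4434212827575338 mm
  top pad 115 slope ang 0.42032367208339005 h at 0.08545257453137461 0.048099261882723864
  top lever 125 slope ang 0.4851312963210459 h at 0.049632757812414906 0.0615602103428191
  top bottle 55 slope ang 0.024506141929989383 h at -0.04711913499286306 0.14706109484085836
   lever direct angle 0.4399306108281272
  side pad 94 slope ang 0.4153967433522563 h at 0.10675178296668077 0.0371314052685103
  side lever 9 slope ang 0.4364714652973425 h at 0.032109159758990286 0.07242088980108778
  side bottle 30 slope ang 0.004334018705109255 h at -0.0459845704835938 0.14739755387106346
   th from pad pts [0.4786 0.485  0.4943 0.5031]
   lever direct angle 0.365103404603083
```

View pics/c5.png

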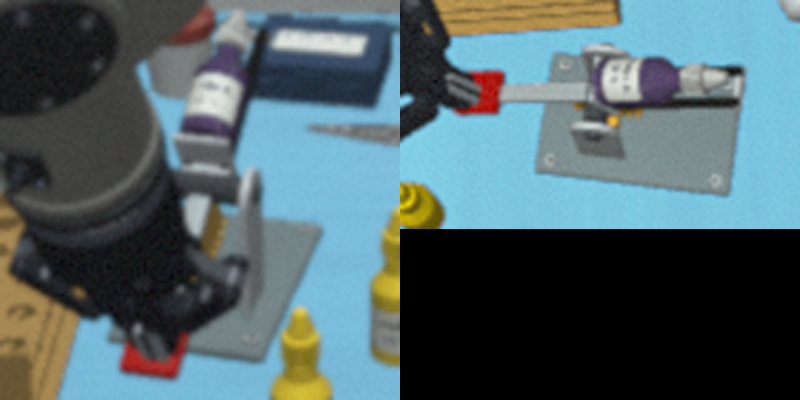

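The bottle lies against the heel plate, nozzle end up. The pad is held at about 0.497 rad, the third click, with a steady 4.8 N. Handing in.

```bash
python3 -c "
from station import ctrl
print(ctrl.job_done())"
```

```text
the job is handed in; nothing more can be done
None
```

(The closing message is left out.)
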